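# Hold the beam stand's shutter half open for the dive torch

## Task

Set the dive torch up for a beam check: lay it on its side in the two V blocks of the check stand with its lens facing the window, and let go of it. Then slide the stand's sprung shutter to half of its travel by the tab on top and keep holding it there; finish while still holding the tab, because the spring shuts it when released. Leave the jar, the whistle and the mouthpiece where they are.

Things in the scene. Friction and masses are not known exactly. Their poses are not given: they have to be found in the camera images.
- torch: Aluminium dive torch, 150 mm long, about 0.3 kg, loose; starts upright, standing on its lens head. Origin: centre of the flat lens face; z runs along the torch from lens to tail (up at the start). Head 46 mm in diameter for the first 26 mm from the lens, tapering until 32 mm; from there to the tail a plain 34 mm round. Round, so its yaw means nothing.
- stand: Beam-check stand fixed to the bench: grey base plate 140 x 300 mm, 8 mm thick, carrying cradle, window and screen. Origin: on the bench, under the beam axis; z up, y along the beam (cradle to window; the torch's lens faces +y), x the way the shutter opens. A white screen, 93 mm high, stands beyond the window at y = 160 mm.
- cradle (a point): Cradle: midway between its two black V blocks, on the beam axis, at stand (0, -29, 45) mm. The blocks, each 14 mm thick along y, are centred at stand y = -70 and +12 mm, 57 mm wide, at most 45 mm high, open above. A 34 mm round lying in them has its axis at x = 0, 45 mm above the bench. Between them 68 mm are clear down to the base plate.
- window (a point): Centre of the 44 mm square window, at stand (0, 90, 45) mm. Two upright aluminium plates, 90 mm high, at y = 80 to 100 mm, from x = -40 to +88 mm; the steel shutter slides between them. Three small pins near the top on the screen side mark the tab's centre when closed, half (the longer pin) and fully open.
- lens_place (a point): Where the centre of the torch's lens face belongs when it lies in the cradle: on the beam axis, at stand (0, 60, 45) mm, 20 mm short of the window plates. It may be up to 15 mm out along the beam.
- shutter_tab (a point): Middle of the top face of the shutter's tab, 137 mm above the bench, at stand (q, 90, 137) mm for a shutter opening q; moves with it. The black tab is an upright block 14 mm along the stand's x, 24 mm along y, 45 mm tall, its foot 2 mm above the window plates' top edge; nothing else stands beside it above those plates.
- shutter (a joint): Opening of the shutter in m: 0 closed (as it starts), 0.050 fully open, so 0.025 is half travel; it slides along the stand's +x. A spring pushes it shut: about 2.4 N when closed, rising by 1.2 N for each 10 mm to 8.4 N fully open.
- jar: Closed glass jar, 66 mm in diameter, 100 mm high, standing upright; origin at the centre of its underside. Not to be moved.
- whistle: Green plastic whistle, about 52 x 18 mm and 22 mm high, on the bench; origin under its middle. Not to be moved.
- mouthpiece: Black silicone mouthpiece, about 47 x 62 mm and 26 mm high, on the bench; origin under its middle. Not to be moved.
Not all that is in view belongs to the job. Of the things that look like the torch, the middle-sized one is meant.

How it is judged:
By the outcome, as a careful person would: the job done as asked, in the order asked, and still so for the second after the job is handed in, while the arm keeps its last pose, push and grip.
It also fails if it takes over 58 s, if anything falls off the work surface, if the arm or the gripper's body presses on something with over 40 N, if the wrist force passes 120 N, or if a joint passes its speed limit or range.

## Robot

A 6-joint arm with a two-finger parallel gripper is mounted at the origin on the work surface. World frame = base frame: x ahead of the robot, y to its left, z up, the work surface at z = 0. Lengths are in m, angles in degrees, forces in N, time in s.
With the tool pointing down it reaches from about 0.35 to 0.725 m from the base axis. Payload 6 kg.
Tool frame: the origin (TCP) lies midway between the tips of the shut fingers; the grasp point (between the pads) lies arm.grip_point_offset behind it (arm.grip_point_offset is the distance from the TCP to the grasp point, in m); z points along the fingers, y is the line along which they close (so a half turn about z gives the same grasp; the last joint's range is limited). The gripper opens to 85 mm and grips with 20 to 120 N. Pads are 22 mm wide; open, the fingers measure 114 mm over their backs; the gripper's body (76 mm by 85 mm) begins 54 mm behind the grasp point. The pads swing forward as they close: fully open they stand 13 mm farther back than shut.
Start: joints at [96.354, 2.303, 4.859, 0, -92.561, -19.12], TCP at [0.133, 0.585, 0.192] pointing down, gripper open.
Joint ranges: [-146.85, 146.85], [-73.84, 115.35], [-62.03, 85.46], [-188.31, 113.3], [-161.28, -10.13], [-171.36, 171.36]. Speed limits (degrees/s): [147.25, 147.25, 172.46, 180, 180, 180].

## Interface

Orientations are given as [roll, pitch, yaw] about the fixed x, y, z axes, in that order (R = Rz(yaw) Ry(pitch) Rx(roll)).
In Python, from station import arm gives the robot as it stands.
- The arm moves only by the tool apply_moves, never from a script. Its argument "motion" is text: rows parted by semicolons, each of 6 numbers parted by spaces: the shift along the tool's x, y, z in m, then the turn, a rotation vector about the tool's x, y, z in rad. In form: x y z rx ry rz; .... A call has 1 to 12 rows; each row is the pose to reach, as a shift and turn from the pose commanded when the call began, along the tool's axes at that moment; what a row does not reach only later rows make up. A row lasts 1/10 s, in which the tool goes at most 50 mm and 8.59 degrees, less where a joint would pass 70% of its speed; a pose out of reach is approached as far as the arm can. A call with a gripper value outside its range is refused whole. "jaw" is the opening, from 0 (shut) to 1 (fully open), set as the call begins (left out, the last holds). The fingers move at their own pace and stop on an object; the grip force is fixed at half the most. Time passes only in rows, so rows that repeat a pose let the fingers close. It gives the time, the measured TCP pose, the force, the opening and the grip force at its end, in the units of the state.
- arm.read_state(): the state, without advancing time (a new reading comes with each control period).
- arm.capture(name): name is "scene" or "top" or "wrist"; returns (picture, depth): 384x512x3 uint8, red, green, blue; 384x512 float32, m along the optical axis (not along the pixel's ray), 0 where there is no reading.
- arm.camera_model(name): a dict with "fx", "fy", "cx", "cy" (pixels), "D" ([k1, k2, p1, p2, k3] as OpenCV has them; the pictures are not rectified), "R" (3x3) and "t" (3): a world point X has camera coordinates R X + t; the wrist camera has in their place "mount" (4x4, takes a point from camera to tool coordinates, whose origin is the TCP and whose axes are the flange's). Camera axes: x right, y down, z forward; pixel columns grow to the right and rows downward; lengths in m; the calibration is good to about 2 mm. A picture is of the moment at which its call begins: read the wrist's pose just before it. camera_model takes no time and is no camera call.
- arm.finish_job(): hands the job in; it is judged then, once.
The state is a dict: "time_s": time; "joint_positions": joint angles; "dq": joint speeds; "joint_torque": joint torques, N m; "eef_pos": TCP position; "ee_rot": TCP orientation; "wrist_force": force on the tool from outside, world axes, zero at the start; "ft_torque": the same for the moment, N m; "finger_gap": finger opening in m; "finger_force": force on a finger pad.
Only numpy, scipy, OpenCV 4.12 (cv2) and the standard library are available. Lean on these libraries where they do the work, as an engineer would, in place of code of your own. Each camera call takes 0.05 s, during which the arm holds its last target. There are 200 camera calls.

## Working session

There is one attempt and no reset: what is moved stays moved. The work goes in short steps, Python scripts to look and compute and a tool call to move; the robot and the scene stay as the last step left them, time stands still between calls to the robot, and variables do not carry over. Pictures are saved under pics/ and viewed, at most 10 in all, crops included, and the job is handed in when it is done.

Besides the shell and the picture viewer there is one more tool, called after "Request:" as a command line: name --argument value ..., lists and objects as JSON in quotes. apply_moves: Moves the arm, as the interface text tells. Its arguments: {"type":"object","properties":{"motion":{"type":"string"},"jaw":{"type":"number"}},"required":["motion"]}

```bash
ls; mkdir -p pics
cat > h.py <<'E'
import numpy as np, cv2
from station import arm
from scipy.spatial.transform import Rotation as Ro
def cloud(name,d,m=None):
    m=m or arm.camera_model(name)
    K=np.array([[m['fx'],0,m['cx']],[0,m['fy'],m['cy']],[0,0,1.]])
    v,u=np.mgrid[0:384,0:512]
    p=cv2.undistortPoints(np.stack([u,v],-1).reshape(-1,1,2).astype(np.float64),K,np.array(m['D'],float)).reshape(384,512,2)
    P=np.dstack([p*d[...,None],d])
    return (P-np.array(m['t']))@np.array(m['R'])
E
python3 - <<'E'
from h import *
s=arm.read_state(); print(s, arm.grip_point_offset)
out=[]
for n in('scene','top'):
    im,d=arm.capture(n); P=cloud(n,d); np.savez(f'{n}.npz',im=im,d=d,P=P)
    cv2.imwrite(f'pics/{n}.png',cv2.resize(im[...,::-1],(800,600)))
    m=arm.camera_model(n); print(n,-np.array(m['R']).T@np.array(m['t']))
E
```

```text
pics
{'time_s': 0.0, 'joint_positions': array([ 9.63522051e+01,  2.33712189e+00,  4.80119854e+00, -2.78342150e-02,
       -9.25618561e+01, -1.91191692e+01]), 'dq': array([ 0.06820496, -0.08074114, -0.06468144, -0.08505232,  0.01300457,
       -0.01296376]), 'joint_torque': array([-1.16796866e-03, -3.68209398e+01,  3.47413409e+01,  6.93234935e+00,
       -5.39344081e-03,  1.57830900e-06]), 'eef_pos': array([0.13242511, 0.58478487, 0.19107893]), 'ee_rot': array([ 1.79898506e+02, -5.75142516e-03, -1.27657385e+01]), 'wrist_force': array([ 0.52676202, -0.00918585, -0.23647389]), 'ft_torque': array([-0.01633428,  0.01394201, -0.01909461]), 'finger_force': 0.0, 'finger_gap': 0.08558449858960629} 0.0187
scene [ 1.00490285 -0.72734423  1.01579081]
top [ 0.50002336 -0.05897632  0.95920025]
```

View pics/scene.png

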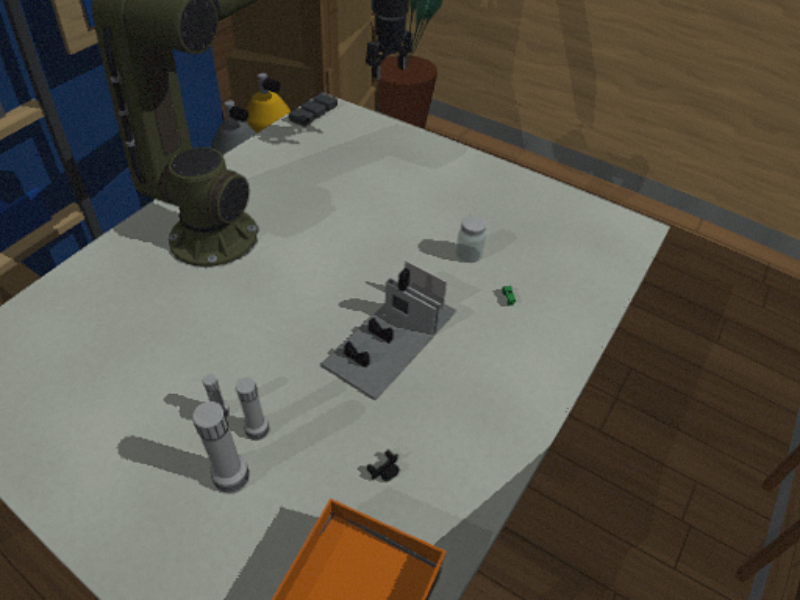

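View pics/top.png

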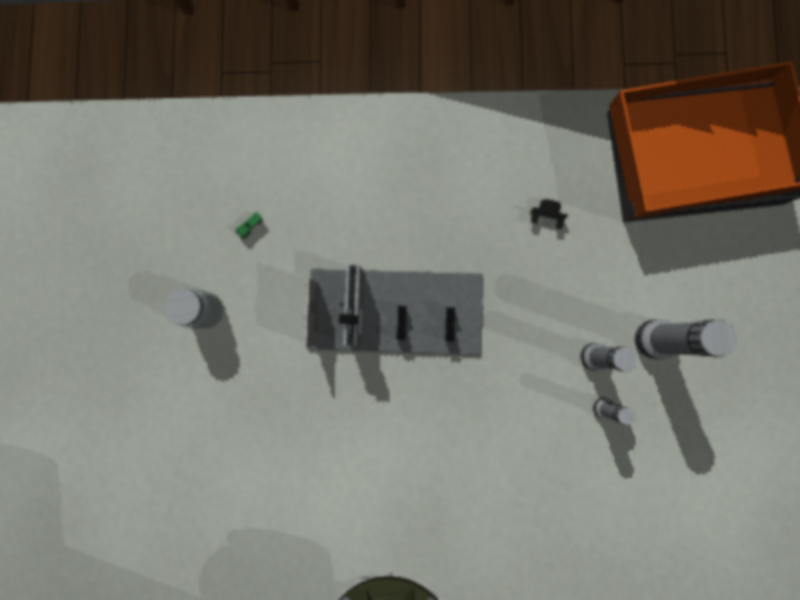

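Torch-like things in the top view: large (690,338), middle (608,357), small (612,411). The middle one at (608,357) should be the one meant. I'll measure it and confirm with a crop. The jar is at (185,307), whistle at (249,224), mouthpiece at (549,214) and stand at (395,312).

Run:
```python
from h import *
from scipy.optimize import least_squares
T=np.load('top.npz'); S=np.load('scene.npz')
k=512/800
for nm,(u0,u1,v0,v1) in dict(big=(635,740,310,365),mid=(575,637,335,378),small=(590,640,393,430),jar=(160,225,280,335),stand=(300,490,258,362)).items():
    sl=np.s_[int(v0*k):int(v1*k),int(u0*k):int(u1*k)]
    P=T['P'][sl].reshape(-1,3); ok=T['d'][sl].ravel()>0; P=P[ok]
    h=P[:,2].max(); 
    zt=np.percentile(P[P[:,2]>.05][:,2],90) if nm!='stand' else 0
    Q=P[P[:,2]>zt-.012]
    print(nm,'ztop',h.round(4),'topcentre',Q.mean(0).round(4), 'n',len(Q),'ext',np.ptp(Q,axis=0).round(3))
# stand base plate
P=T['P'].reshape(-1,3)
b=(P[:,2]>.003)&(P[:,2]<.016)&(P[:,0]>.25)&(P[:,0]<.65)&(abs(P[:,1])<.25)
g=T['im'].reshape(-1,3).astype(int); b&=g.mean(1)<135
r=cv2.minAreaRect(P[b][:,:2].astype(np.float32)*1000); print('plate',r,P[b].mean(0))
for nm,lo,hi in (('tab',.11,.15),('plates',.083,.096),('Vs',.03,.05)):
    for cn,C in(('top',T),('scene',S)):
        P=C['P'].reshape(-1,3);q=P[(P[:,2]>lo)&(P[:,2]<hi)&(P[:,0]>.33)&(P[:,0]<.57)&(P[:,1]>-.17)&(P[:,1]<.14)]
        if len(q): print(nm,cn,len(q),q.min(0).round(4),q.max(0).round(4),q.mean(0).round(4),cv2.minAreaRect(q[:,:2].astype(np.float32)*1000))
# torch mid cylinders in both clouds
for cn,C in(('top',T),('scene',S)):
    P=C['P'].reshape(-1,3); c0=np.array([.44,-.36])
    for lo,hi in((.003,.024),(.04,.145),(.147,.16)):
        q=P[(P[:,2]>lo)&(P[:,2]<hi)&(P[:,0]>.33)&(P[:,0]<.52)&(P[:,1]>-.45)&(P[:,1]<-.27)]
        print(cn,lo,len(q),q.mean(0).round(4) if len(q) else '')
a=S['im'][230:320,110:190,::-1]; b=T['im'][185:280,365:480,::-1]
a=cv2.resize(a,(400,450),interpolation=2);b=cv2.resize(b,(400,450),interpolation=2)
cv2.imwrite('pics/crop.png',np.hstack([a,b]))
```

```text
big ztop 0.2164 topcentre [ 0.5023 -0.4515  0.2121] n 463 ext [0.048 0.047 0.015]
mid ztop 0.1526 topcentre [ 0.4739 -0.3495  0.1489] n 201 ext [0.032 0.032 0.014]
small ztop 0.1149 topcentre [ 0.3877 -0.3628  0.1101] n 111 ext [0.025 0.024 0.014]
jar ztop 0.1045 topcentre [0.5585 0.3171 0.0989] n 461 ext [0.057 0.058 0.016]
stand ztop 0.1385 topcentre [ 0.5561 -0.0132  0.0136] n 7958 ext [0.18  0.33  0.144]
plate ((509.462158203125, -32.83534240722656), (342.5364990234375, 227.1314697265625), 88.12757110595703) [ 0.55301702 -0.02508483  0.00770588]
tab top 71 [0.5293 0.0417 0.1119] [0.5436 0.066  0.1385] [0.5354 0.0526 0.1344] ((536.2178344726562, 53.96883773803711), (24.33758544921875, 14.07552433013916), 87.80517578125)
tab scene 65 [0.5302 0.039  0.1101] [0.5457 0.0658 0.1417] [0.54   0.0496 0.1275] ((540.5074462890625, 51.79957580566406), (27.927030563354492, 14.05085563659668), 70.22760772705078)
plates top 185 [0.4946 0.0421 0.0834] [0.569  0.1267 0.0954] [0.5282 0.0809 0.09  ] ((531.4342651367188, 84.37928771972656), (84.47972106933594, 74.43395233154297), 89.38138580322266)
plates scene 135 [0.4964 0.0402 0.0832] [0.5695 0.1277 0.0959] [0.5326 0.0774 0.0889] ((532.8543090820312, 83.98416137695312), (87.35941314697266, 73.14434814453125), 89.89824676513672)
Vs top 228 [ 0.4943 -0.113   0.0302] [0.5694 0.1237 0.0492] [ 0.5322 -0.0166  0.0388] ((531.3978881835938, 5.321220397949219), (236.54225158691406, 75.08363342285156), 89.79287719726562)
Vs scene 241 [ 0.4981 -0.1173  0.0302] [0.5685 0.1277 0.0499] [0.5342 0.0073 0.0384] ((531.361572265625, 5.850288391113281), (243.51992797851562, 70.42886352539062), 87.25454711914062)
top 0.003 309 [ 0.436  -0.3679  0.0103]
top 0.04 744 [ 0.4637 -0.3897  0.0921]
top 0.147 232 [ 0.4794 -0.3686  0.1505]
scene 0.003 243 [ 0.4362 -0.3573  0.0078]
scene 0.04 434 [ 0.4502 -0.3653  0.0909]
scene 0.147 104 [ 0.4761 -0.3549  0.1498]
```

View pics/crop.png

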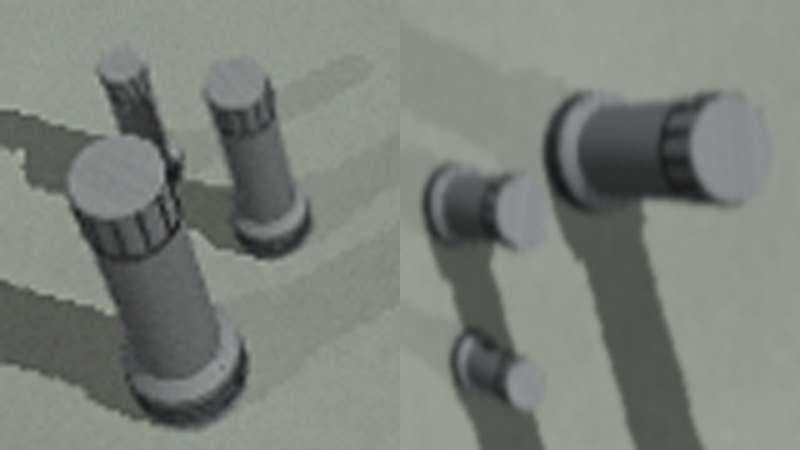

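The crop confirms three lookalikes: large (690,338), 0.216 m tall; middle (608,357), 0.15 m; small (612,411), 0.11 m. The middle one at world (0.474,-0.350) matches the 150 mm description. Next I refine the stand frame, then move.

```bash
cat > stand.py <<'E'
from h import *
from scipy.optimize import least_squares
def plate():
    T=np.load('top.npz'); P=T['P']
    m=((P[...,2]>.0045)&(P[...,2]<.014)&(P[...,0]>.44)&(P[...,0]<.66)&(abs(P[...,1])<.22)).astype(np.uint8)
    m=cv2.morphologyEx(m,cv2.MORPH_OPEN,np.ones((3,3)))
    n,l,st,_=cv2.connectedComponentsWithStats(m); i=1+st[1:,4].argmax()
    q=P[l==i]; return cv2.minAreaRect(q[:,:2].astype(np.float32)*1000), q.min(0),q.max(0)
E
python3 - <<'E'
from stand import *
print(plate())
T=np.load('top.npz');S=np.load('scene.npz')
for C in(T,S):
    P=C['P'].reshape(-1,3)
    for lo,hi in((-.135,-.075),(-.06,.02)):
        q=P[(P[:,2]>.036)&(P[:,2]<.05)&(P[:,0]>.48)&(P[:,0]<.59)&(P[:,1]>lo)&(P[:,1]<hi)]
        print('V',len(q),((q.min(0)+q.max(0))/2).round(4),np.ptp(q,axis=0).round(4))
    q=P[(P[:,2]>.131)&(P[:,2]<.142)&(P[:,0]>.48)&(P[:,0]<.59)&(abs(P[:,1])<.12)]
    print('tab',((q.min(0)+q.max(0))/2).round(4),np.ptp(q,axis=0).round(4))
    q=P[(P[:,2]>.084)&(P[:,2]<.096)&(P[:,0]>.45)&(P[:,0]<.68)&(P[:,1]<.075)&(P[:,1]>.02)]
    print('plates',q.min(0).round(4),q.max(0).round(4),cv2.minAreaRect(q[:,:2].astype(np.float32)*1000))
# robot tool axes
s=arm.read_state(); print(Ro.from_euler('xyz',s['ee_rot'],degrees=True).as_matrix().round(3))
E
```

```text
(((551.8182983398438, -59.04103088378906), (205.44174194335938, 139.8279266357422), 87.74217987060547), array([ 0.47894814, -0.16397363,  0.00452327]), array([0.62328907, 0.04462262, 0.01376955]))
V 61 [ 0.5303 -0.106   0.0406] [0.0545 0.0138 0.0092]
V 55 [ 0.5336 -0.0231  0.0402] [0.0548 0.0135 0.008 ]
tab [0.5365 0.0539 0.135 ] [0.0144 0.0242 0.0071]
plates [0.4966 0.0404 0.0842] [0.6234 0.0653 0.0954] ((559.8924560546875, 52.02449035644531), (22.058935165405273, 127.27902221679688), 87.72544860839844)
V 35 [ 0.5316 -0.1071  0.041 ] [0.0549 0.0205 0.0095]
V 30 [ 0.5364 -0.0252  0.0405] [0.0538 0.0167 0.0087]
tab [0.5385 0.0533 0.1364] [0.0143 0.0249 0.0107]
plates [0.4991 0.0391 0.0841] [0.6259 0.066  0.0949] ((562.4747314453125, 52.34196472167969), (24.517147064208984, 127.06904602050781), 88.44266510009766)
[[ 0.975 -0.221 -0.   ]
 [-0.221 -0.975 -0.002]
 [ 0.     0.002 -1.   ]]
```

```bash
cat >> h.py <<'E'
def mk(yaw,a):
    y,a=np.radians([yaw,a]); d=np.array([np.cos(y),np.sin(y),0]); Z=np.array([0,0,1.])
    x=np.cos(a)*d+np.sin(a)*Z; z=np.sin(a)*d-np.cos(a)*Z
    return np.stack([x,np.cross(z,x),z],1)
def show(targets):
    s=arm.read_state(); p=s['eef_pos']; R=Ro.from_euler('xyz',s['ee_rot'],degrees=True).as_matrix()
    print('t',round(s['time_s'],2),'p',p.round(4),'rpy',s['ee_rot'].round(2),'q',s['joint_positions'].round(1),'F',s['wrist_force'].round(1),'gap',round(s['finger_gap'],4),'ff',s['finger_force'])
    for g,yaw,a in targets: # grasp-point position
        Q=mk(yaw,a); t=np.array(g)+arm.grip_point_offset*Q[:,2]
        print((R.T@(t-p)).round(4),Ro.from_matrix(R.T@Q).as_rotvec().round(4))
E
python3 - <<'E'
from h import *
show([((.45,.1,.34),-13,0),((.40,-.22,.34),-60,0)])
E
```

```text
t 0.1 p [0.1324 0.5848 0.1912] rpy [ 1.7991e+02 -1.0000e-02 -1.2760e+01] q [ 96.4   2.3   4.8  -0.  -92.6 -19.1] F [-0.6 -0.1 -0.4] gap 0.0857 ff 0.0
[ 0.4169  0.4029 -0.1294] [ 0.0016 -0.0001  0.0041]
[ 0.4388  0.726  -0.1289] [ 1.400e-03 -8.000e-04  8.244e-01]
```

Request:
apply_moves --motion "0.417 0.403 -0.129 0 0 0;0.417 0.403 -0.129 0 0 0;0.417 0.403 -0.129 0 0 0;0.417 0.403 -0.129 0 0 0;0.417 0.403 -0.129 0 0 0;0.417 0.403 -0.129 0 0 0;0.417 0.403 -0.129 0 0 0;0.417 0.403 -0.129 0 0 0;0.417 0.403 -0.129 0 0 0;0.417 0.403 -0.129 0 0 0;0.417 0.403 -0.129 0 0 0;0.417 0.403 -0.129 0 0 0" --jaw 0.7

```text
time_s: 1.3
eef_pos: [0.4509, 0.0978, 0.3216]
ee_rot: [-180.0, -0.0, -12.8]
wrist_force: [1.3, 1.2, 0.4]
finger_gap: 0.0596
finger_force: 0.0
```

Run:
```python
from h import *
show([((.40,-.22,.34),-60,0),((.40,-.22,.34),-60,45)])
```

```text
t 1.3 p [0.4509 0.0978 0.3216] rpy [-1.7998e+02 -2.0000e-02 -1.2800e+01] q [  37.4  -15.6    2.2    0.  -107.8   39.8] F [1.3 1.2 0.4] gap 0.0596 ff 0.0
[2.080e-02 3.212e-01 2.000e-04] [-4.000e-04 -1.000e-04  8.239e-01]
[ 0.0297  0.3309 -0.0053] [-0.3235  0.7394  0.78  ]
```

Request:
apply_moves --motion "0.021 0.321 0 0 0 0.824;0.021 0.321 0 0 0 0.824;0.021 0.321 0 0 0 0.824;0.021 0.321 0 0 0 0.824;0.021 0.321 0 0 0 0.824;0.021 0.321 0 0 0 0.824;0.021 0.321 0 0 0 0.824;0.021 0.321 0 0 0 0.824;0.021 0.321 0 0 0 0.824"

```text
time_s: 2.2
eef_pos: [0.3996, -0.2179, 0.3207]
ee_rot: [180.0, 0.0, -60.1]
wrist_force: [0.0, -0.1, 0.3]
finger_gap: 0.06
finger_force: 0.0
```

Run:
```python
from h import *
show([((.40,-.22,.30),-60,45),((.40,-.22,.25),-60,90)])
```

```text
t 2.2 p [ 0.3996 -0.2179  0.3207] rpy [ 1.7997e+02  4.0000e-02 -6.0060e+01] q [  -3.   -16.5    1.4   -0.  -107.9   33. ] F [ 0.  -0.1  0.3] gap 0.06 ff 0.0
[0.0153 0.0006 0.0339] [ 9.00e-04  7.86e-01 -7.00e-04]
[0.0208 0.0006 0.0707] [ 1.2000e-03  1.5714e+00 -4.0000e-04]
```

Request:
apply_moves --motion "0.015 0 0.034 0 0.785 0;0.015 0 0.034 0 0.785 0;0.015 0 0.034 0 0.785 0;0.015 0 0.034 0 0.785 0;0.015 0 0.034 0 0.785 0;0.015 0 0.034 0 0.785 0;0.015 0 0.034 0 0.785 0"

```text
time_s: 2.9
eef_pos: [0.4077, -0.2288, 0.2852]
ee_rot: [179.9, -45.0, -59.6]
wrist_force: [0.9, -1.0, -0.6]
finger_gap: 0.0598
finger_force: 0.0
```

Run:
```python
from h import *
show([((.40,-.22,.25),-60,90),((.40,-.22,.20),-60,90)])
```

```text
t 2.9 p [ 0.4077 -0.2288  0.2852] rpy [179.88 -45.01 -59.57] q [ 32.4 -51.9 -50.   45.  -92.8  -0. ] F [ 0.9 -1.  -0.6] gap 0.0598 ff 0.0
[-0.0198  0.0023  0.0299] [-0.0053  0.7852  0.0038]
[-0.0552  0.0022  0.0653] [-0.0053  0.7852  0.0038]
```

```bash
cat > kin.py <<'E'
from h import *
from scipy.optimize import least_squares
LO=np.array([-146.85,-73.84,-62.03,-188.31,-161.28,-10e9]);LO[5]=-171.36
HI=np.array([146.85,115.35,85.46,113.3,-10.13,171.36])
D=[([96.352,2.337,4.801,-.028,-92.562,-19.119],[.13243,.58478,.19108],[179.9,0,-12.766]),
([37.4,-15.6,2.2,0,-107.8,39.8],[.4509,.0978,.3216],[-179.98,-.02,-12.8]),
([-3,-16.5,1.4,0,-107.9,33],[.3996,-.2179,.3207],[179.97,.04,-60.06]),
([32.4,-51.9,-50,45,-92.8,0],[.4077,-.2288,.2852],[179.88,-45.01,-59.57])]
def fk(q,k,s4):
    a1,e,d1,L2,L4,a3,L6=k; q=np.array(q,float)
    r=lambda ax,an:Ro.from_euler(ax,an,degrees=True)
    A=r('z',q[0]); p=A.apply([a1,e,d1]); A=A*r('y',q[1]); p=p+A.apply([0,0,L2])
    A=A*r('y',-q[2]); p=p+A.apply([L4,0,a3]); w=p.copy(); A=A*r('x',s4*q[3])*r('y',-q[4]); p=p+A.apply([L6,0,0])
    A=A*r('x',-q[5]); B=np.array([[0,0,1],[-1,0,0],[0,-1,0.]]) # columns filled below
    return p,A,w
def fit(s4):
    A=[fk(d[0],np.ones(7),s4)[1] for d in D]
    C=[(a.inv()*Ro.from_euler('xyz',d[2],degrees=True)) for a,d in zip(A,D)]
    f=lambda k:np.ravel([fk(d[0],k,s4)[0]-d[1] for d in D]).tolist()+(1e-3*(k-[.05,-.19,.4,.45,.4,0,.3])).tolist()
    s=least_squares(f,[.05,-.19,.4,.45,.4,0,.3])
    return s.x,np.abs(s.fun[:12]).max(),C
E
python3 - <<'E'
from kin import *
for s in(1,-1):
    k,e,C=fit(s); print(s,k.round(3),e); print([c.as_euler('xyz',degrees=True).round(1) for c in C])
E
```

```text
1 [ 0.469 -0.215 -0.159  0.279  0.025  0.001 -0.201] 0.13205807459019894
[array([-90. ,  -0. , -89.9]), array([-90.,   0., -90.]), array([-90. ,   0.1, -90. ]), array([-92.9,   2.8, 180. ])]
-1 [ 0.223 -0.188  0.249  0.339  0.303  0.007  0.354] 0.06256599042917418
[array([-90.,   0., -90.]), array([-90.,   0., -90.]), array([-90. ,   0.1, -90. ]), array([-90.1,   0.1, -90. ])]
```

```bash
sed -i 's/A.apply(\[a1,e,d1\])/A.apply([a1,0,d1])/; s/p=p+A.apply(\[L6,0,0\])/p=p+A.apply([L6,e,0])/' kin.py
cat >> kin.py <<'E'
K,ERR,CC=fit(-1)
CM=CC[0]
def ik(g,yaw,a,q0):
    Q=mk(yaw,a); t=np.array(g)+.0187*Q[:,2]
    def f(q):
        p,A,w=fk(q,K,-1); return np.r_[(p-t)*5,(Ro.from_matrix(Q).inv()*(A*CM)).as_rotvec()]
    s=least_squares(f,np.clip(q0,LO+.1,HI-.1),bounds=(LO,HI),x_scale=30)
    return s.x,np.abs(s.fun).max(),fk(s.x,K,-1)[2]
E
python3 - <<'E'
from kin import *
print(K.round(3),ERR)
rng=np.random.default_rng(0)
for yaw in(-40,-60,-75,-90,-105):
  for a in(90,70,60,50):
    best=[]
    for i in range(8):
        q0=D[3][0] if i==0 else rng.uniform(LO,HI)
        q,e,w=ik((.474,-.35,.095),yaw,a,q0)
        if e<2e-3 and not any(np.abs(q-b).max()<5 for b in best): best.append(q); print(yaw,a,i,q.round(0),w.round(2))
for a in(0,-20,-30,-40):
    q,e,w=ik((.532,-.071,.045),-92.2,a,D[2][0]);print('final',a,q.round(0),round(e,4),w.round(2))
E
```

```text
[ 0.001 -0.196  0.154  0.4    0.55   0.001  0.386] 0.0004955342163608933
-75 50 0 [  2. -21. -59.  61. -59. -24.] [0.29 0.01 0.19]
-90 90 0 [  3.  14. -56.  87. -91. -70.] [0.29 0.02 0.03]
-90 70 0 [  6.  -1. -55.  73. -78. -53.] [0.32 0.04 0.11]
-90 60 0 [  7.  -6. -52.  64. -73. -44.] [0.34 0.04 0.16]
-90 50 0 [  6. -10. -48.  54. -70. -34.] [0.36 0.04 0.21]
-105 90 0 [  7.  25. -41.  69. -99. -67.] [0.39 0.05 0.02]
-105 70 0 [  9.  11. -40.  60. -88. -55.] [0.42 0.06 0.12]
-105 60 0 [  8.   6. -39.  54. -84. -49.] [0.43 0.06 0.17]
-105 50 0 [  6.   2. -36.  47. -80. -41.] [0.45 0.05 0.22]
final 0 [ 14.  -5. -20.   0. -75. -16.] 0.0 [0.48 0.12 0.41]
final -20 [ -1.   0. -10. -20. -80.   3.] 0.0 [ 0.54 -0.01  0.46]
final -30 [ -9.   4.  -5. -30. -85.  11.] 0.0 [ 0.57 -0.09  0.46]
final -40 [-16.  10.  -1. -39. -90.  17.] 0.0 [ 0.59 -0.17  0.45]
```

Run:
```python
from kin import *
q=arm.read_state()['joint_positions']
for g,y,a in (((.474,-.22,.25),-90,60),((.474,-.246,.158),-90,60),((.474,-.35,.098),-90,60),((.474,-.35,.2),-90,60)):
    q,e,w=ik(g,y,a,q);print(q.round(0),round(e,4))
show([((.474,-.22,.25),-90,60),((.474,-.246,.158),-90,60)])
```

```text
[ 26. -14. -40.  51. -97. -36.] 0.0
[ 23. -10. -47.  53. -88. -43.] 0.0
[  7.  -7. -52.  64. -73. -44.] 0.0
[  8. -13. -46.  61. -80. -33.] 0.0
t 2.9 p [ 0.4077 -0.2288  0.2852] rpy [179.88 -45.01 -59.57] q [ 32.4 -51.9 -50.   45.  -92.8  -0. ] F [ 0.9 -1.  -0.6] gap 0.0598 ff 0.0
[-0.0033 -0.0536  0.0596] [-0.4206  0.2551  0.3245]
[-0.0525 -0.0405  0.1405] [-0.4206  0.2551  0.3245]
```

Request:
apply_moves --motion "-0.003 -0.054 0.06 -0.4206 0.2551 0.3245;-0.003 -0.054 0.06 -0.4206 0.2551 0.3245;-0.003 -0.054 0.06 -0.4206 0.2551 0.3245;-0.003 -0.054 0.06 -0.4206 0.2551 0.3245;-0.003 -0.054 0.06 -0.4206 0.2551 0.3245;-0.0525 -0.0405 0.1405 -0.4206 0.2551 0.3245;-0.0525 -0.0405 0.1405 -0.4206 0.2551 0.3245;-0.0525 -0.0405 0.1405 -0.4206 0.2551 0.3245;-0.0525 -0.0405 0.1405 -0.4206 0.2551 0.3245"

```text
time_s: 3.8
eef_pos: [0.4742, -0.2642, 0.1523]
ee_rot: [-179.8, -59.9, -90.5]
wrist_force: [0.5, 0.5, 1.9]
finger_gap: 0.0596
finger_force: 0.0
```

Run:
```python
from h import *
show([((.474,-.35,.098),-90,60)])
s=arm.read_state(); m=arm.camera_model('wrist'); im,d=arm.capture('wrist')
cv2.imwrite('pics/w1.png',im[...,::-1])
M=np.array(m['mount']); Rt=Ro.from_euler('xyz',s['ee_rot'],degrees=True).as_matrix()
Rc=Rt@M[:3,:3]; t=Rt@M[:3,3]+s['eef_pos']
P=cloud('w',d,dict(m,R=Rc.T,t=-Rc.T@t))
for lo,hi in((.05,.09),(.09,.13),(.145,.16)):
    k=(d>0)&(P[...,2]>lo)&(P[...,2]<hi)&(abs(P[...,0]-.474)<.035)&(abs(P[...,1]+.35)<.035)
    q=P[k]; 
    if len(q)<20: print(lo,len(q)); continue
    f=least=None
    from scipy.optimize import least_squares
    r=least_squares(lambda c:np.hypot(q[:,0]-c[0],q[:,1]-c[1])-.017,[.474,-.35],loss='soft_l1',f_scale=.002) 
    print(lo,len(q),r.x.round(4),q.min(0).round(3),q.max(0).round(3))
```

```text
t 3.8 p [ 0.4742 -0.2642  0.1523] rpy [-179.84  -59.95  -90.52] q [ 22.6 -10.1 -46.6  52.9 -88.5 -42.3] F [0.5 0.5 1.9] gap 0.0596 ff 0.0
[-0.004  -0.0004  0.1202] [ 0.005   0.001  -0.0046]
0.05 779 [ 0.475  -0.3518] [ 0.458 -0.351  0.05 ] [ 0.492 -0.334  0.09 ]
0.09 1062 [ 0.4751 -0.3518] [ 0.458 -0.351  0.09 ] [ 0.492 -0.333  0.13 ]
0.145 1052 [ 0.4751 -0.3522] [ 0.458 -0.369  0.145] [ 0.492 -0.334  0.152]
```

View pics/w1.png

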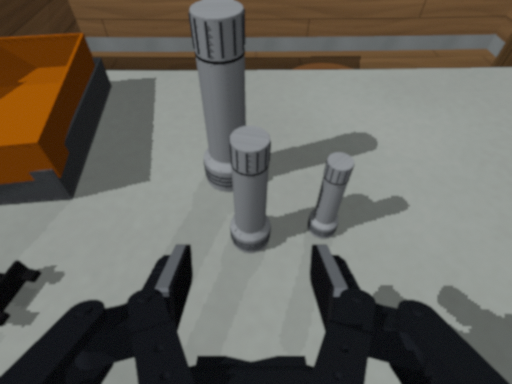

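The wrist view shows the middle torch at (250,190), centred between the fingers at about (180,270) and (325,270). The small one at (330,195) is clear of the path.

Request:
apply_moves --motion "-0.003 -0.001 0.03 0.005 0 -0.005;-0.003 -0.001 0.06 0.005 0 -0.005;-0.003 -0.001 0.09 0.005 0 -0.005;-0.003 -0.001 0.11 0.005 0 -0.005;-0.003 -0.001 0.122 0.005 0 -0.005;-0.003 -0.001 0.122 0.005 0 -0.005;-0.003 -0.001 0.122 0.005 0 -0.005"

```text
time_s: 4.55
eef_pos: [0.4755, -0.368, 0.0896]
ee_rot: [-179.6, -60.0, -90.2]
wrist_force: [-0.5, -0.2, -0.8]
finger_gap: 0.0594
finger_force: 0.0
```

Request:
apply_moves --motion "0 0 0 0 0 0;0 0 0 0 0 0;0 0 0 0 0 0;0 0 0 0 0 0;0 0 0 0 0 0;0 0 0 0 0 0;0 0 0 0 0 0;0 0 0 0 0 0;0 0 0 0 0 0;0 0 0 0 0 0" --jaw 0

```text
time_s: 5.55
eef_pos: [0.4739, -0.3684, 0.087]
ee_rot: [179.9, -59.9, -89.9]
wrist_force: [-0.1, -0.3, 0.5]
finger_gap: -0.0002
finger_force: 0.4
```

Run:
```python
from kin import *
q=arm.read_state()['joint_positions']
for g,y,a in (((.475,-.352,.2),-90,60),((.475,-.26,.25),-91,15),((.53,-.2,.25),-92.2,-30),((.532,-.074,.2),-92.2,-30),((.532,-.074,.045),-92.2,-30)):
    q,e,w=ik(g,y,a,q);print(q.round(0),round(e,4))
show([((.475,-.352,.2),-90,60),((.475,-.26,.25),-91,15)])
```

```text
[  8. -13. -46.  61. -80. -33.] 0.0
[  3. -12. -11.  15. -92.  -4.] 0.0
[ -21.   10.   22.  -30. -110.   10.] 0.0
[ -9.   0.   7. -30. -99.   3.] 0.0
[ -9.   5.  -5. -30. -85.  11.] 0.0
t 5.55 p [ 0.4739 -0.3684  0.087 ] rpy [179.9  -59.94 -89.85] q [  6.3  -6.4 -52.1  64.1 -73.  -43.4] F [-0.1 -0.3  0.5] gap -0.0002 ff 0.3596716560423374
[ 0.0896 -0.001  -0.0521] [-0.0005  0.001   0.0013]
[ 0.0736 -0.001  -0.1622] [-0.0108 -0.7844  0.0156]
```

The fingers shut fully, so the grasp missed. I'll look before doing anything else.

Run:
```python
from h import *
a,d=arm.capture('wrist'); b,_=arm.capture('scene')
cv2.imwrite('pics/x1.png',np.hstack([cv2.resize(a[...,::-1],(400,300)),cv2.resize(b[200:350,80:280,::-1],(400,300))]))
```

```text
(no output)
```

View pics/x1.png

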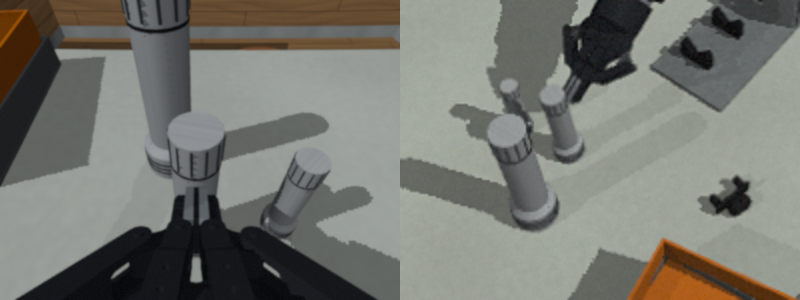

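```bash
cat > loc.py <<'E'
from h import *
from scipy.optimize import least_squares
def wcloud():
    s=arm.read_state(); m=arm.camera_model('wrist'); im,d=arm.capture('wrist')
    M=np.array(m['mount']); Rt=Ro.from_euler('xyz',s['ee_rot'],degrees=True).as_matrix()
    Rc=Rt@M[:3,:3]; t=Rt@M[:3,3]+s['eef_pos']
    return im,d,cloud('w',d,dict(m,R=Rc.T,t=-Rc.T@t))
def torch(P,d,c0,zs=((.05,.09),(.1,.145))):
    for lo,hi in zs:
        k=(d>0)&(P[...,2]>lo)&(P[...,2]<hi)&(np.hypot(P[...,0]-c0[0],P[...,1]-c0[1])<.03)
        q=P[k]
        if len(q)<20: print(lo,len(q)); continue
        r=least_squares(lambda c:np.hypot(q[:,0]-c[0],q[:,1]-c[1])-.017,c0,loss='soft_l1',f_scale=.002)
        print(lo,len(q),r.x.round(4),q.min(0).round(3),q.max(0).round(3))
E
python3 - <<'E'
from loc import *
for n in('top','scene'):
    im,d=arm.capture(n);P=cloud(n,d)
    k=(P[...,2]>.147)&(P[...,2]<.156)&(abs(P[...,0]-.475)<.05)&(abs(P[...,1]+.365)<.05); q=P[k]
    print(n,len(q),q.mean(0).round(4),q.min(0).round(3),q.max(0).round(3))
    torch(P,d,(.475,-.365))
im,d,P=wcloud()
k=(P[...,2]>.147)&(P[...,2]<.156)&(abs(P[...,0]-.475)<.03)&(abs(P[...,1]+.365)<.04);q=P[k];print('w',len(q),q.mean(0),q.min(0),q.max(0))
# finger tip from top/wrist cloud
im,d=arm.capture('scene');P=cloud('scene',d);
k=(im.max(2)<60)&(abs(P[...,0]-.474)<.03)&(P[...,1]<-.3)&(P[...,1]>-.4)&(P[...,2]>.05);q=P[k]
R=mk(-90,60);c=(q-arm.read_state()['eef_pos'])@R;print('fingers in tool',len(q),c.max(0),np.percentile(c,95,axis=0))
E
```

```text
top 185 [ 0.4731 -0.3546  0.1501] [ 0.456 -0.372  0.147] [ 0.49  -0.337  0.154]
0.05 17
0.1 93 [ 0.4731 -0.355 ] [ 0.456 -0.353  0.1  ] [ 0.49  -0.335  0.145]
scene 97 [ 0.4738 -0.3568  0.1498] [ 0.455 -0.372  0.147] [ 0.488 -0.341  0.155]
0.05 87 [ 0.4722 -0.3531] [ 0.467 -0.37   0.051] [ 0.49  -0.34   0.089]
0.1 109 [ 0.472  -0.3543] [ 0.46  -0.372  0.1  ] [ 0.491 -0.336  0.145]
w 3304 [ 0.47435413 -0.35291587  0.15040004] [ 0.45690473 -0.37283466  0.14701455] [ 0.49186217 -0.3378815   0.15221747]
fingers in tool 103 [ 0.04809482  0.01407829 -0.01472222] [ 0.02751231  0.01121094 -0.02611952]
```

Run:
```python
from loc import *
s=arm.read_state();R=Ro.from_euler('xyz',s['ee_rot'],degrees=True).as_matrix()
print(arm.camera_model('wrist')['mount'])
for n in('wrist','scene','top'):
    if n=='wrist': im,d,P=wcloud()
    else: im,d=arm.capture(n);P=cloud(n,d)
    c=(P-s['eef_pos'])@R
    k=(d>0)&(im.max(2)<70)&(abs(c[...,1])<.03)&(abs(c[...,0])<.05)&(c[...,2]>-.12)&(c[...,2]<.03)
    q=c[k]; print(n,len(q))
    if len(q)>10:
        i=np.argsort(-q[:,2])[:200:20]; print(q[i].round(3).tolist())
```

```text
[[ 1.47866122e-04 -9.45252918e-01 -3.26338627e-01  8.45359382e-02]
 [ 9.99999682e-01 -1.15939085e-04  7.88928467e-04 -2.28663746e-04]
 [-7.83572337e-04 -3.26338640e-01  9.45252600e-01 -1.81749167e-01]
 [ 0.00000000e+00  0.00000000e+00  0.00000000e+00  1.00000000e+00]]
wrist 15712
[[-0.007, 0.014, -0.022], [0.018, 0.014, -0.035], [0.032, 0.017, -0.037], [0.025, 0.015, -0.038], [0.027, 0.015, -0.039], [0.02, -0.012, -0.04], [0.036, 0.017, -0.04], [0.029, 0.015, -0.041], [0.039, 0.016, -0.041], [0.019, 0.01, -0.042]]
scene 346
[[-0.047, 0.008, 0.028], [0.048, 0.001, -0.023], [0.003, 0.014, -0.054], [0.0, -0.013, -0.062], [0.003, -0.012, -0.071], [0.008, -0.01, -0.078], [0.014, -0.01, -0.084], [0.011, -0.021, -0.087], [0.011, -0.008, -0.09], [0.008, 0.018, -0.092]]
top 399
[[-0.012, 0.014, -0.023], [0.026, 0.012, -0.045], [0.011, 0.003, -0.05], [0.006, -0.009, -0.058], [0.005, 0.014, -0.065], [-0.005, 0.0, -0.076], [0.013, -0.009, -0.082], [0.012, 0.013, -0.085], [0.009, 0.025, -0.089], [0.011, -0.027, -0.091]]
```

Run:
```python
from loc import *
s=arm.read_state();R=Ro.from_euler('xyz',s['ee_rot'],degrees=True).as_matrix()
im,d,P=wcloud(); c=(P-s['eef_pos'])@R
for v in range(200,340,6):
    print(v,[(int(im[v,u].max()),*c[v,u].round(3).tolist()) for u in(238,252,266)])
```

```text
200 [(118, 0.037, -0.006, -0.055), (91, 0.037, 0.0, -0.055), (54, 0.036, 0.007, -0.054)]
206 [(118, 0.033, -0.006, -0.053), (103, 0.033, 0.0, -0.054), (61, 0.032, 0.007, -0.051)]
212 [(118, 0.029, -0.006, -0.05), (105, 0.029, 0.0, -0.051), (68, 0.028, 0.007, -0.049)]
218 [(117, 0.025, -0.006, -0.048), (98, 0.026, 0.0, -0.049), (72, 0.024, 0.007, -0.046)]
224 [(116, 0.021, -0.006, -0.045), (100, 0.022, 0.0, -0.048), (72, 0.02, 0.007, -0.045)]
230 [(95, 0.016, -0.006, -0.043), (40, 0.017, 0.0, -0.045), (80, 0.016, 0.007, -0.041)]
236 [(118, 0.012, -0.007, -0.041), (101, 0.013, 0.0, -0.043), (82, 0.011, 0.008, -0.038)]
242 [(98, 0.011, -0.006, -0.046), (21, 0.011, 0.0, -0.046), (83, 0.006, 0.008, -0.036)]
248 [(90, 0.011, -0.006, -0.052), (19, 0.011, 0.0, -0.052), (75, 0.0, 0.008, -0.032)]
254 [(87, 0.01, -0.006, -0.056), (17, 0.011, 0.0, -0.057), (45, 0.007, 0.007, -0.05)]
260 [(88, 0.011, -0.006, -0.062), (20, 0.011, 0.0, -0.062), (71, 0.007, 0.007, -0.055)]
266 [(90, 0.011, -0.006, -0.067), (24, 0.011, 0.0, -0.067), (79, 0.011, 0.006, -0.066)]
272 [(102, 0.012, -0.005, -0.072), (24, 
[... 324 characters left out ...]
013, -0.005, -0.088), (17, 0.004, 0.0, -0.078), (26, 0.011, 0.005, -0.087)]
302 [(27, 0.013, -0.005, -0.092), (21, 0.002, 0.0, -0.078), (25, 0.012, 0.005, -0.091)]
308 [(23, 0.012, -0.005, -0.094), (21, -0.002, 0.0, -0.077), (28, 0.013, 0.005, -0.095)]
314 [(24, 0.012, -0.004, -0.097), (16, -0.005, 0.0, -0.077), (27, 0.012, 0.005, -0.097)]
320 [(16, 0.016, -0.004, -0.104), (15, -0.009, 0.0, -0.076), (24, 0.017, 0.004, -0.106)]
326 [(12, 0.015, -0.004, -0.105), (65, -0.085, 0.001, 0.003), (25, 0.017, 0.004, -0.108)]
332 [(8, 0.012, -0.004, -0.104), (144, -0.096, 0.001, 0.009), (24, 0.018, 0.004, -0.111)]
338 [(14, 0.01, -0.004, -0.105), (147, -0.097, 0.001, 0.005), (26, 0.016, 0.004, -0.112)]
```

The scene view shows the torch still upright, with the shut fingertips just in front of it. Wrist depth puts the tips about 43 mm behind the reported TCP, so the real grasp point is about 62 mm behind it. I'll back off and redo the grasp with that offset.

```bash
sed -i 's/arm.grip_point_offset\*/GO*/; s/^def mk/GO=.0617\ndef mk/' h.py; sed -i 's/\.0187\*/GO*/' kin.py
python3 - <<'E'
from kin import *
q=arm.read_state()['joint_positions']
for a in(60,65,70,50):
  q0=q
  for g,y,a_,in (((.474,-.355,.1),-90,a),((.474,-.355,.2),-90,a),((.475,-.26,.25),-91,15),((.53,-.2,.25),-92.2,a-90),((.532,-.074,.2),-92.2,a-90),((.532,-.074,.045),-92.2,a-90)):
    q0,e,w=ik(g,y,a_,q0);print(a,q0.round(0),round(e,4),w.round(2))
show([((.474,-.265,.152),-90,60)])
E
```

```text
60 [ -1.  -4. -53.  69. -68. -44.] 0.0 [ 0.34 -0.    0.14]
60 [  1. -11. -48.  64. -74. -33.] 0.0 [0.37 0.01 0.22]
60 [  2. -12. -15.  15. -87.  -3.] 0.0 [0.47 0.01 0.51]
60 [ -19.    8.   16.  -30. -105.   11.] 0.0 [ 0.57 -0.2   0.63]
60 [ -7.  -1.   2. -30. -95.   3.] 0.0 [ 0.54 -0.07  0.58]
60 [ -7.   6.  -8. -30. -81.  11.] 0.0 [ 0.57 -0.07  0.42]
65 [ -1.  -2. -54.  75. -70. -49.] 0.0 [ 0.33 -0.01  0.12]
65 [  1. -10. -50.  70. -75. -37.] 0.0 [0.35 0.01 0.2 ]
65 [  2. -12. -15.  15. -87.  -3.] 0.0 [0.47 0.01 0.51]
65 [ -16.    6.   13.  -25. -103.    9.] 0.0 [ 0.56 -0.16  0.63]
65 [ -4.  -2.   0. -25. -93.   0.] 0.0 [ 0.53 -0.03  0.58]
65 [ -4.   3. -10. -26. -78.   7.] 0.0 [ 0.56 -0.04  0.42]
70 [ -2.   0. -55.  80. -73. -54.] 0.0 [ 0.32 -0.01  0.1 ]
70 [  0.  -8. -52.  75. -76. -42.] 0.0 [0.34 0.   0.17]
70 [  2. -12. -15.  15. -87.  -3.] 0.0 [0.47 0.01 0.51]
70 [ -13.    4.   11.  -20. -100.    8.] 0.0 [ 0.56 -0.13  0.62]
70 [ -0.  -4.  -2. -20. -91.  -3.] 0.0 [ 0.53 -0.    0.57]
70 [ -0.   2. -13. -21. -76.   3.] 0.0 [ 0.55 -0.    0.42]
50 [ -0.  -7. -49.  58. -64. -34.] 0.0 [ 0.36 -0.    0.18]
50 [  1. -12. -42.  54. -72. -24.] 0.0 [0.39 0.01 0.27]
50 [  2. -12. -15.  15. -87.  -3.] 0.0 [0.47 0.01 0.51]
50 [ -25.   12.   20.  -39. -111.   12.] 0.0 [ 0.57 -0.26  0.62]
50 [-14.   3.   5. -40. -99.   7.] 0.0 [ 0.56 -0.13  0.57]
50 [-13.  10.  -4. -39. -86.  18.] 0.0 [ 0.59 -0.14  0.41]
t 6.05 p [ 0.4739 -0.3684  0.0869] rpy [179.9  -59.94 -89.86] q [  6.3  -6.4 -52.1  64.1 -73.  -43.4] F [ 0.4 -0.1  0.2] gap 0.0001 ff 0.36977182142436504
[ 0.0046 -0.0001 -0.0604] [-0.0005  0.0011  0.0012]
```

Request:
apply_moves --motion "0 0 -0.03 0 0 0;0 0 -0.06 0 0 0;0 0 -0.06 0 0 0;0 0 -0.06 0 0 0;0 0 -0.06 0 0 0;0 0 -0.06 0 0 0" --jaw 0.8

```text
time_s: 6.65
eef_pos: [0.4731, -0.3171, 0.1163]
ee_rot: [179.8, -59.9, -89.8]
wrist_force: [-0.2, 0.1, -0.2]
finger_gap: 0.0682
finger_force: 0.0
```

Run:
```python
from loc import *
im,d,P=wcloud()
torch(P,d,(.474,-.355))
k=(d>0)&(P[...,2]>.147)&(P[...,2]<.156)&(abs(P[...,0]-.475)<.03)&(abs(P[...,1]+.355)<.03);q=P[k];print('w',len(q),q.mean(0),(q.min(0)+q.max(0))/2)
show([((.474,-.355,.1),-90,60)])
```

```text
0.05 1097 [ 0.4749 -0.3526] [ 0.458 -0.352  0.05 ] [ 0.492 -0.334  0.09 ]
0.1 2100 [ 0.4748 -0.3531] [ 0.457 -0.356  0.1  ] [ 0.492 -0.335  0.145]
w 1684 [ 0.47472135 -0.35090123  0.150066  ] [ 0.47459438 -0.35275287  0.14939071]
t 6.7 p [ 0.4732 -0.3171  0.1164] rpy [179.78 -59.94 -89.81] q [ 14.7  -8.9 -50.2  58.  -80.5 -42.5] F [-0.8  0.4 -0.3] gap 0.0682 ff 0.0
[ 0.0048 -0.0009  0.1027] [0.0011 0.001  0.0016]
```

Request:
apply_moves --motion "0.004 -0.001 0.03 0 0 0;0.004 -0.001 0.06 0 0 0;0.004 -0.001 0.085 0 0 0;0.004 -0.001 0.101 0 0 0;0.004 -0.001 0.101 0 0 0;0.004 -0.001 0.101 0 0 0"

```text
time_s: 7.3
eef_pos: [0.4742, -0.4064, 0.0697]
ee_rot: [179.8, -60.0, -89.9]
wrist_force: [0.1, -0.4, 0.2]
finger_gap: 0.0685
finger_force: 0.0
```

Request:
apply_moves --motion "0 0 0 0 0 0;0 0 0 0 0 0;0 0 0 0 0 0;0 0 0 0 0 0;0 0 0 0 0 0;0 0 0 0 0 0;0 0 0 0 0 0;0 0 0 0 0 0" --jaw 0

```text
time_s: 8.1
eef_pos: [0.4754, -0.4058, 0.0706]
ee_rot: [-180.0, -60.0, -89.9]
wrist_force: [-0.2, 1.9, 4.6]
finger_gap: 0.032
finger_force: 59.1
```

Run:
```python
from h import *
show([((.475,-.353,.2),-90,60),((.475,-.26,.25),-91,15)])
```

```text
t 8.1 p [ 0.4754 -0.4058  0.0706] rpy [-179.99  -59.97  -89.92] q [ -0.2  -4.2 -52.4  69.1 -67.9 -44. ] F [-0.2  1.9  4.6] gap 0.032 ff 59.13505017757416
[ 0.0856  0.0004 -0.0488] [-0.0013  0.0004  0.0007]
[ 0.0388  0.0005 -0.1724] [-0.0119 -0.7849  0.0154]
```

Request:
apply_moves --motion "0.03 0 -0.017 0 0 0;0.06 0 -0.034 0 0 0;0.086 0 -0.049 0 0 0;0.086 0 -0.049 0 0 0;0.039 0 -0.172 -0.0119 -0.785 0.0154;0.039 0 -0.172 -0.0119 -0.785 0.0154;0.039 0 -0.172 -0.0119 -0.785 0.0154;0.039 0 -0.172 -0.0119 -0.785 0.0154;0.039 0 -0.172 -0.0119 -0.785 0.0154;0.039 0 -0.172 -0.0119 -0.785 0.0154;0.039 0 -0.172 -0.0119 -0.785 0.0154;0.039 0 -0.172 -0.0119 -0.785 0.0154"

```text
time_s: 9.3
eef_pos: [0.474, -0.2766, 0.1874]
ee_rot: [179.7, -15.0, -91.0]
wrist_force: [0.4, 0.5, -4.8]
finger_gap: 0.0319
finger_force: 61.4
```

Run:
```python
from h import *
show([((.53,-.2,.25),-92.2,-30),((.5320,-.078,.2),-92.2,-30)])
```

```text
t 9.3 p [ 0.474  -0.2766  0.1874] rpy [179.73 -14.96 -91.02] q [  1.6 -11.7 -15.4  15.  -87.3  -3.4] F [ 0.4  0.5 -4.8] gap 0.0319 ff 61.434112787246704
[-0.1024 -0.0551 -0.0372] [ 0.0072 -0.7848  0.0191]
[-0.2332 -0.055  -0.0204] [ 0.0072 -0.7848  0.0191]
```

Request:
apply_moves --motion "-0.1 -0.055 -0.037 0.007 -0.785 0.019;-0.1 -0.055 -0.037 0.007 -0.785 0.019;-0.1 -0.055 -0.037 0.007 -0.785 0.019;-0.1 -0.055 -0.037 0.007 -0.785 0.019;-0.1 -0.055 -0.037 0.007 -0.785 0.019;-0.1 -0.055 -0.037 0.007 -0.785 0.019;-0.233 -0.055 -0.02 0.007 -0.785 0.019;-0.233 -0.055 -0.02 0.007 -0.785 0.019;-0.233 -0.055 -0.02 0.007 -0.785 0.019;-0.233 -0.055 -0.02 0.007 -0.785 0.019;-0.233 -0.055 -0.02 0.007 -0.785 0.019"

```text
time_s: 10.4
eef_pos: [0.5326, -0.0463, 0.1469]
ee_rot: [180.0, 29.9, -92.0]
wrist_force: [-0.1, 0.4, -3.0]
finger_gap: 0.0319
finger_force: 61.2
```

Run:
```python
from loc import *
for n in('top','scene'):
    im,d=arm.capture(n);P=cloud(n,d)
    k=(d>0)&(P[...,2]>.16)&(P[...,2]<.23)&(abs(P[...,0]-.532)<.03)&(P[...,1]>-.19)&(P[...,1]<.05)
    q=P[k]
    for lo in np.arange(-.18,.04,.02):
        r=q[(q[:,1]>lo)&(q[:,1]<lo+.02)]
        if len(r)>5: print(n,lo.round(2),len(r),r.min(0).round(3),r.max(0).round(3))
show([((.5322,-.0753,.08),-92.2,-30),((.5322,-.0753,.045),-92.2,-30)])
im,d=arm.capture('scene');cv2.imwrite('pics/x2.png',cv2.resize(im[120:300,170:340,::-1],(680,600),interpolation=2)[:600])
```

```text
scene -0.14 79 [ 0.514 -0.129  0.185] [ 0.549 -0.12   0.22 ]
scene -0.12 76 [ 0.517 -0.12   0.189] [ 0.561 -0.1    0.229]
scene -0.1 22 [ 0.543 -0.1    0.19 ] [ 0.562 -0.082  0.228]
scene -0.06 50 [ 0.521 -0.058  0.201] [ 0.551 -0.04   0.22 ]
scene -0.04 60 [ 0.524 -0.04   0.192] [ 0.552 -0.021  0.222]
scene -0.02 94 [ 0.512 -0.02   0.19 ] [ 0.558 -0.     0.225]
scene -0.0 84 [0.515 0.    0.195] [0.559 0.02  0.227]
scene 0.02 11 [0.527 0.02  0.195] [0.557 0.025 0.223]
t 10.5 p [ 0.5335 -0.0476  0.1482] rpy [-179.88   29.94  -92.05] q [ -7.4  -0.5   2.3 -29.9 -95.    3.3] F [ 0.1  0.1 -3.9] gap 0.0322 ff 61.15839242935181
[0.058  0.0005 0.1069] [-0.0008 -0.001   0.0023]
[0.0755 0.0005 0.1373] [-0.0008 -0.001   0.0023]
```

View pics/x2.png

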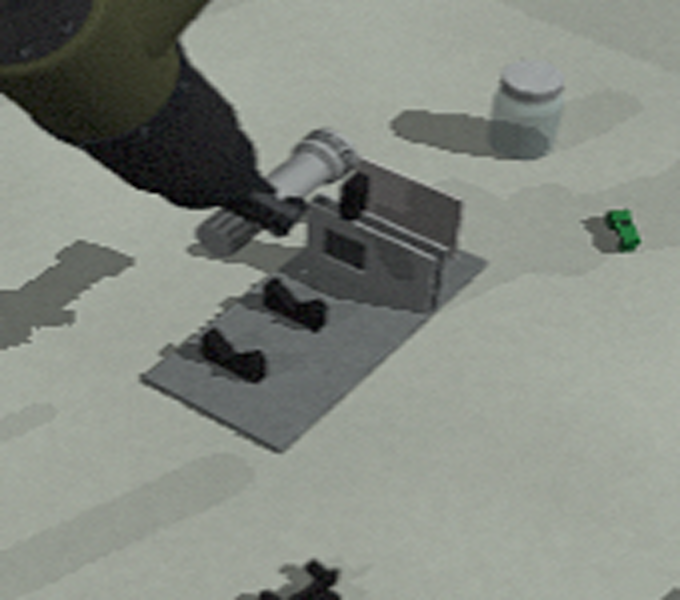

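The torch is level (tail about (220,235), lens about (345,150)), with the lens toward the window and above the V blocks at (235,355) and (295,305). I'll lower it.

Request:
apply_moves --motion "0.029 0 0.053 0 0 0.002;0.029 0 0.053 0 0 0.002;0.058 0 0.107 0 0 0.002;0.058 0 0.107 0 0 0.002;0.064 0 0.117 0 0 0.002;0.069 0 0.126 0 0 0.002;0.072 0 0.131 0 0 0.002;0.0745 0 0.1355 0 0 0.002;0.0745 0 0.1355 0 0 0.002"

```text
time_s: 11.45
eef_pos: [0.5347, -0.044, -0.0056]
ee_rot: [-179.8, 30.0, -92.1]
wrist_force: [0.0, 0.9, -3.4]
finger_gap: 0.0316
finger_force: 61.2
```

Run:
```python
from h import *
show([((.5322,-.0753,.045),-92.2,-30)])
```

```text
t 11.45 p [ 0.5347 -0.044  -0.0056] rpy [-179.84   30.02  -92.15] q [ -7.2   5.4  -7.8 -30.3 -80.8  11. ] F [ 0.   0.9 -3.4] gap 0.0316 ff 61.185382604599
[0.0018 0.0013 0.0022] [-0.0024  0.0004  0.0008]
```

Request:
apply_moves --motion "0.001 0.001 0.0018 0 0 0;0.001 0.001 0.0018 0 0 0;0.0015 0.001 0.0026 0 0 0;0.0015 0.001 0.0026 0 0 0"

```text
time_s: 11.85
eef_pos: [0.5338, -0.0441, -0.0081]
ee_rot: [-179.8, 30.0, -92.1]
wrist_force: [-0.6, 0.2, -0.9]
finger_gap: 0.0316
finger_force: 61.9
```

Request:
apply_moves --motion "0.0007 0 0.0013 0 0 0;0.0007 0 0.0013 0 0 0"

```text
time_s: 12.05
eef_pos: [0.5339, -0.044, -0.0082]
ee_rot: [-179.8, 30.0, -92.0]
wrist_force: [-4.9, 0.2, 6.1]
finger_gap: 0.0318
finger_force: 62.6
```

Request:
apply_moves --motion "0.0007 0 0.0013 0 0 0;0.0007 0 0.0013 0 0 0"

```text
time_s: 12.25
eef_pos: [0.5339, -0.0441, -0.0083]
ee_rot: [-179.7, 30.0, -92.0]
wrist_force: [-8.8, 1.0, 13.1]
finger_gap: 0.032
finger_force: 63.2
```

Request:
apply_moves --motion "-0.0007 0.001 -0.0013 0 0 0;-0.0007 0.001 -0.0013 0 0 0"

```text
time_s: 12.45
eef_pos: [0.5337, -0.0441, -0.0085]
ee_rot: [-179.6, 30.0, -92.1]
wrist_force: [-1.6, 0.1, 6.2]
finger_gap: 0.0319
finger_force: 62.1
```

Request:
apply_moves --motion "0 0 0 0 0 0;0 0 0 0 0 0;0 0 0 0 0 0;0 0 0 0 0 0;0 0 0 0 0 0;0 0 0 0 0 0" --jaw 0.7

```text
time_s: 13.05
eef_pos: [0.5325, -0.0439, -0.0103]
ee_rot: [-179.9, 30.0, -92.2]
wrist_force: [-0.5, 0.2, 0.3]
finger_gap: 0.0601
finger_force: 0.0
```

Request:
apply_moves --motion "0 0 -0.02 0 0 0;0 0 -0.04 0 0 0;0 0 -0.07 0 0 0;0 0 -0.11 0 0 0;0 0 -0.16 0 0 0;0 0 -0.16 0 0 0;0 0 -0.16 0 0 0"

```text
time_s: 13.75
eef_pos: [0.5298, -0.1245, 0.1295]
ee_rot: [-179.7, 30.0, -92.1]
wrist_force: [0.4, 0.7, -0.6]
finger_gap: 0.0599
finger_force: 0.0
```

Run:
```python
from loc import *
im,d,P=wcloud()
o=np.array([.5337,-.0363,0]);xs=np.array([.99924,-.039,0]);ys=np.array([.039,.99924,0])
a=[]
im0=im
for n in('wrist','top','scene'):
    if n!='wrist': im,d=arm.capture(n);P=cloud(n,d)
    q=P[d>0]-o; L=np.stack([q@xs,q@ys,q[:,2]],1)
    k=(abs(L[:,0])<.024)&(L[:,1]>-.12)&(L[:,1]<.075)&(L[:,2]>.048)&(L[:,2]<.075); L=L[k]
    print(n,len(L),L.min(0).round(3),L.max(0).round(3))
    for lo in(-.09,-.05,-.02,.02,.04):
        r=L[(L[:,1]>lo)&(L[:,1]<lo+.02)]
        if len(r)>5: print(lo,len(r),'x',r[:,0].min().round(3),r[:,0].max().round(3),'ztop',np.percentile(r[:,2],97).round(4),'x at top',r[r[:,2]>np.percentile(r[:,2],80)][:,0].mean().round(4))
a=cv2.resize(im0[...,::-1],(400,300));b=cv2.resize(im[150:270,200:360,::-1],(400,300))
cv2.imwrite('pics/x3.png',np.hstack([a,b]))
show([])
```

```text
wrist 4030 [-0.023 -0.089  0.048] [0.023 0.062 0.069]
-0.09 1006 x -0.017 0.017 ztop 0.0628 x at top 0.0001
-0.05 504 x -0.016 0.017 ztop 0.0626 x at top 0.0005
-0.02 399 x -0.016 0.017 ztop 0.0625 x at top 0.0005
0.02 578 x -0.021 0.023 ztop 0.0676 x at top 0.0003
0.04 355 x -0.023 0.023 ztop 0.0686 x at top 0.0007
top 788 [-0.022 -0.085  0.048] [0.02  0.063 0.071]
-0.09 74 x -0.018 0.016 ztop 0.0634 x at top -0.0015
-0.05 100 x -0.016 0.015 ztop 0.0622 x at top -0.0024
-0.02 100 x -0.017 0.014 ztop 0.0631 x at top 0.0004
0.02 110 x -0.021 0.02 ztop 0.0677 x at top -0.0011
0.04 134 x -0.022 0.02 ztop 0.0684 x at top -0.0009
scene 419 [-0.019 -0.089  0.048] [0.024 0.065 0.071]
-0.09 64 x -0.014 0.018 ztop 0.0644 x at top 0.0006
-0.05 48 x -0.011 0.018 ztop 0.0644 x at top 0.0029
-0.02 50 x -0.013 0.016 ztop 0.0642 x at top 0.0011
0.02 64 x -0.016 0.024 ztop 0.0666 x at top 0.0022
0.04 64 x -0.019 0.024 ztop 0.07 x at top 0.0034
t 13.9 p [ 0.5286 -0.1232  0.1269] rpy [-179.99   30.08  -92.2 ] q [-15.    4.7   5.3 -29.5 -96.8  10.8] F [ 0.1 -0.  -0.4] gap 0.0595 ff 0.0
```

View pics/x3.png

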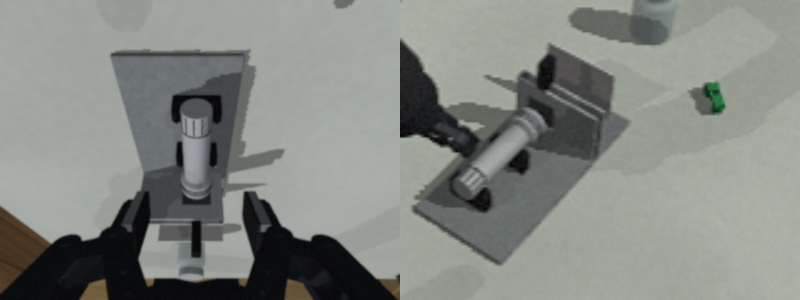

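The torch lies level in both V blocks, lens at about stand y = 62 mm (right panel, tail (465,185), lens (540,115)), and it is released. Next is the tab at (545,70) in the right panel.

Run:
```python
from kin import *
q=arm.read_state()['joint_positions']
for g,a in(((.53,-.05,.26),-15),((.5372,.0537,.2),0),((.5372,.0537,.119),0),((.5622,.0527,.119),0)):
    q,e,w=ik(g,-92.2,a,q);print(q.round(0),round(e,4))
show([((.53,-.1,.25),-92.2,-30),((.5372,.0537,.21),-92.2,0)])
```

```text
[  6.  -6.   1. -15. -95. -10.] 0.0
[ 27.  -7. -10.   0. -87. -29.] 0.0
[ 27.  -5. -17.   0. -79. -29.] 0.0
[ 26.  -2. -13.   0. -78. -28.] 0.0
t 13.9 p [ 0.5286 -0.1232  0.1269] rpy [-179.99   30.08  -92.2 ] q [-15.    4.7   5.3 -29.5 -96.8  10.8] F [ 0.1 -0.  -0.4] gap 0.0595 ff 0.0
[-0.0817 -0.0005 -0.0332] [-0.0002  0.0014  0.    ]
[-0.1639 -0.0018  0.0702] [-2.00e-04  5.25e-01 -0.00e+00]
```

Request:
apply_moves --motion "-0.082 0 -0.033 0 0 0;-0.082 0 -0.033 0 0 0;-0.082 0 -0.033 0 0 0;-0.164 -0.002 0.07 0 0.525 0;-0.164 -0.002 0.07 0 0.525 0;-0.164 -0.002 0.07 0 0.525 0;-0.164 -0.002 0.07 0 0.525 0;-0.164 -0.002 0.07 0 0.525 0;-0.164 -0.002 0.07 0 0.525 0;-0.164 -0.002 0.07 0 0.525 0"

```text
time_s: 14.9
eef_pos: [0.5379, 0.0525, 0.1494]
ee_rot: [-179.9, -0.0, -92.3]
wrist_force: [-0.4, 0.2, -0.9]
finger_gap: 0.0598
finger_force: 0.0
```

Run:
```python
from loc import *
im,d,P=wcloud()
k=(d>0)&(P[...,2]>.128)&(P[...,2]<.142)&(abs(P[...,0]-.537)<.03)&(abs(P[...,1]-.054)<.03);q=P[k]
print(len(q),q.min(0).round(4),q.max(0).round(4),((q.min(0)+q.max(0))/2).round(4))
show([((.5372,.0537,.119),-92.2,0)])
```

```text
740 [0.5299 0.04   0.128 ] [0.5446 0.0643 0.1391] [0.5372 0.0521 0.1336]
t 14.95 p [0.5381 0.0519 0.1498] rpy [-179.87    0.    -92.33] q [ 26.9  -7.   -8.6   0.1 -88.3 -29.2] F [ 0.4 -0.2 -0.1] gap 0.0593 ff 0.0
[-0.0018  0.0012  0.0925] [-0.0022  0.     -0.0024]
```

Request:
apply_moves --motion "-0.001 0.001 0.04 0 0 0;-0.001 0.001 0.07 0 0 0;-0.001 0.001 0.085 0 0 0;-0.001 0.001 0.0925 0 0 0;-0.001 0.001 0.0925 0 0 0;-0.001 0.001 0.0925 0 0 0"

```text
time_s: 15.55
eef_pos: [0.5383, 0.0537, 0.0591]
ee_rot: [-179.7, -0.0, -92.3]
wrist_force: [0.2, 0.4, 0.5]
finger_gap: 0.0597
finger_force: 0.0
```

Request:
apply_moves --motion "0 0 0 0 0 0;0 0 0 0 0 0;0 0 0 0 0 0;0 0 0 0 0 0;0 0 0 0 0 0;0 0 0 0 0 0;0 0 0 0 0 0;0 0 0 0 0 0" --jaw 0

```text
time_s: 16.35
eef_pos: [0.5374, 0.054, 0.058]
ee_rot: [-179.8, -0.0, -92.2]
wrist_force: [-3.0, 1.6, 4.9]
finger_gap: 0.0134
finger_force: 59.1
```

```bash
cat > tab.py <<'E'
from loc import *
def tabs():
    for n in('top','scene'):
        im,d=arm.capture(n);P=cloud(n,d)
        k=(d>0)&(P[...,2]>.092)&(P[...,2]<.15)&(P[...,0]>.5)&(P[...,0]<.62)&(P[...,1]>.0)&(P[...,1]<.1);q=P[k]
        print(n,len(q),q.min(0).round(4),q.max(0).round(4))
    show([])
E
python3 -c "
from tab import *
tabs()"
```

```text
top 6 [0.5014 0.0424 0.092 ] [0.6098 0.0449 0.1493]
scene 169 [0.5016 0.0383 0.092 ] [0.6105 0.0647 0.15  ]
t 16.45 p [0.5374 0.054  0.058 ] rpy [-1.7982e+02 -4.0000e-02 -9.2220e+01] q [ 27.2  -5.6 -16.9   0.1 -78.5 -29.4] F [-3.3  1.7  4.9] gap 0.0133 ff 59.082605838775635
```

Request:
apply_moves --motion "0 -0.004 0 0 0 0;0 -0.008 0 0 0 0;0 -0.012 0 0 0 0;0 -0.016 0 0 0 0;0 -0.02 0 0 0 0;0 -0.023 0 0 0 0;0 -0.025 0 0 0 0;0 -0.025 0 0 0 0;0 -0.025 0 0 0 0;0 -0.025 0 0 0 0"

```text
time_s: 17.45
eef_pos: [0.5621, 0.053, 0.058]
ee_rot: [-179.9, -0.1, -92.2]
wrist_force: [-5.2, 1.6, 7.4]
finger_gap: 0.0132
finger_force: 59.4
```

Run:
```python
from tab import *
show([])
im,d=arm.capture('scene'); im2,d2,P=wcloud()
s=arm.read_state();R=Ro.from_euler('xyz',s['ee_rot'],degrees=True).as_matrix();c=(P-s['eef_pos'])@R
cv2.imwrite('pics/x4.png',np.hstack([cv2.resize(im[140:240,220:340,::-1],(400,333),interpolation=2),cv2.resize(im2[...,::-1],(400,333))]))
```

```text
t 17.45 p [0.5621 0.053  0.058 ] rpy [-1.7987e+02 -5.0000e-02 -9.2210e+01] q [ 25.8  -1.7 -13.2   0.1 -78.4 -28.1] F [-5.2  1.6  7.4] gap 0.0132 ff 59.38195824623108
```

View pics/x4.png

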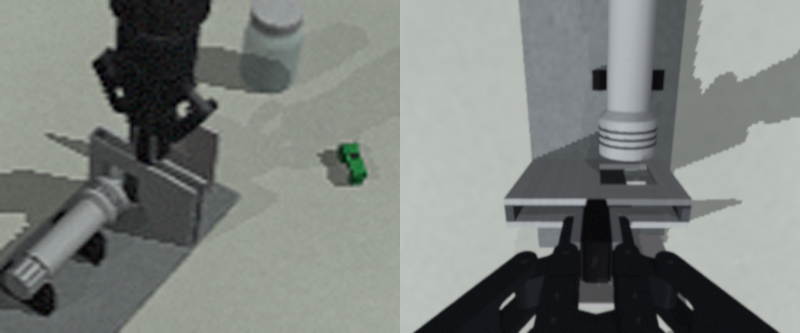

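The scene view shows the tab held at (150,140) and the torch still seated. In the wrist view the window (600–648, 175) is about half uncovered. I'll make one numeric check of the opening.

Run:
```python
from tab import *
im,d,P=wcloud()
o=np.array([.5337,-.0363,0]);xs=np.array([.99924,-.039,0]);ys=np.array([.039,.99924,0])
L=np.stack([(P-o)@xs,(P-o)@ys,P[...,2]],-1)
k=(d>0)&(abs(L[...,2]-.0895)<.005)&(L[...,1]>.07)&(L[...,1]<.11); e=L[k]
lo,hi=np.percentile(e[:,0],[.5,99.5]); print('plates',lo,hi,'offset',(lo+hi)/2-.024)
t=(d>0)&(L[...,2]>.128)&(L[...,2]<.14)&(L[...,1]>.07)&(L[...,1]<.106)&(abs(L[...,0]-.025)<.03); e=L[t]
print('tabtop',len(e),[np.round(np.percentile(e[:,0],p),4) for p in(1,5,50,95,99)])
f=(d>0)&(L[...,2]>.134)&(L[...,2]<.14)&(L[...,1]>.08)&(L[...,1]<.1)&(abs(L[...,0]-.025)<.0095);e=L[f];print(len(e),e[:,0].min(),e[:,0].max())
# tip centre from TCP
p=arm.read_state()['eef_pos']-o;print('TCP stand',p@xs,p@ys)
# window split: columns of shutter depth in window region
w=(d>0)&(abs(L[...,0])<.022)&(L[...,1]>.075)&(L[...,1]<.15)&(L[...,2]>.025)&(L[...,2]<.064)
e=L[w]; b=e[(e[:,1]>.086)&(e[:,1]<.094)]; print('shutter edge x',len(b),np.percentile(b[:,0],[1,99]) if len(b) else '')
b=e[e[:,1]>.1]; print('beyond',len(b),np.percentile(b[:,0],[1,50,99]) if len(b) else '')
```

```text
plates -0.039747793547383496 0.08759286829018685 offset -7.746262859832306e-05
tabtop 3123 [np.float64(0.0053), np.float64(0.013), np.float64(0.0248), np.float64(0.0369), np.float64(0.045)]
1762 0.015632515242835873 0.03436408818892595
TCP stand 0.024807781566082696 0.09037608841359204
shutter edge x 398 [-0.00079312  0.02145426]
beyond 0
```

```bash
python3 -c "
from station import arm
print(arm.finish_job())"
```

```text
the job is handed in; nothing more can be done
None
```

The torch is lying released in both V blocks with its lens facing the window, about 2 mm past its nominal place, and I handed the job in at about 17.5 s still gripping the shutter tab at about 24.8 mm (half is 25 mm); a first missed grasp nudged the torch by a few millimetres at most, and the jar, whistle and mouthpiece were not touched.

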